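# Sweep the loose spacers into the catch pen

### The job

Sweep the three white spacer rings across the bench with your fingertips, through the open side of the orange pen, until each lies flat and wholly inside it. Only push them, gently: never pinch one, press hard on it, pick it up or tip it on edge. Leave the brass weight, the jar and the screwdriver where they are, then draw the hand clear.

Things in the scene. Friction and masses are not known exactly. Their poses are not given: they have to be found in the camera images.
- spacer1: White plastic spacer ring lying flat on the bench: 32 mm outside diameter, 12 mm bore, 14 mm high, about 25 g, loose. Slides on a push of under 1 N. Origin: centre of its underside (0 above the bench when flat); z up. The three spacers are alike.
- spacer2: White plastic spacer ring lying flat on the bench: 32 mm outside diameter, 12 mm bore, 14 mm high, about 25 g, loose. Slides on a push of under 1 N. Origin: centre of its underside (0 above the bench when flat); z up. The three spacers are alike.
- spacer3: White plastic spacer ring lying flat on the bench: 32 mm outside diameter, 12 mm bore, 14 mm high, about 25 g, loose. Slides on a push of under 1 N. Origin: centre of its underside (0 above the bench when flat); z up. The three spacers are alike.
- pen: Three-sided orange pen fixed to the bench; walls 24 mm high, 7 mm thick; inside 150 mm wide (its x), 110 mm deep (its y). No floor or sill, only a grey patch: the bench runs level into it. Origin: centre of the inside, at bench height. Open mouth at y = -55 mm, inner faces of the back at y = 55, of the sides at x = -75 and 75 mm. The mouth looks to world -y (robot's right), turned up to 0.32 rad.
- weight: Loose brass weight standing upright, to be left alone: 40 mm diameter, 42 mm high, about 0.3 kg. Origin: centre of its underside. It and the jar stand among the spacers, at any of the same places.
- jar: Loose amber glass jar with a red cap, standing, to be left alone: 44 mm diameter, 45 mm high, about 0.12 kg. Origin: centre of its underside.
- driver: Loose screwdriver with a blue handle lying on the bench roughly along world x, to the robot's right of all the spacers, to be left alone: 190 mm long, under 35 mm high. Origin: near the middle of its length, at bench height; its x axis runs from handle to tip.
Not all that is in view belongs to the job. What is shaped like the spacer3 but black or brown is not meant.

How it is judged:
At the end, for the whole second after the job is handed in: Each spacer is wholly behind the mouth line of the pen (to 2 mm) and between its walls, flat on the bench and at rest (y of spacer1 in the frame of pen between -0.041 and 0.055 m and x of spacer1 in the frame of pen between -0.075 and 0.075 m and height (world z) of each of spacer1, spacer2, spacer3 below 0.004 m and angle between each of spacer1, spacer2, spacer3's own z axis and vertical below 0.15 rad and linear speed of each of spacer1, spacer2, spacer3 below 0.01 m/s and y of spacer2 in the frame of pen between -0.041 and 0.055 m and x of spacer2 in the frame of pen between -0.075 and 0.075 m and y of spacer3 in the frame of pen between -0.041 and 0.055 m and x of spacer3 in the frame of pen between -0.075 and 0.075 m); the robot touches nothing.
It fails at once if a spacer is pinched, or pushed or pressed by the fingers with over 20 N (contact force between the fingers and spacer1 above 20 N or contact force between the fingers and spacer2 above 20 N or contact force between the fingers and spacer3 above 20 N).
It fails at once if a spacer is lifted 10 mm or more off the bench, or tipped on edge (height (world z) of any of spacer1, spacer2, spacer3 above 0.01 m or angle between any of spacer1, spacer2, spacer3's own z axis and vertical above 0.6 rad).
It fails at once if the weight, the jar or the screwdriver is moved more than 10 mm (distance of any of weight, jar, driver from where it was at the start of the episode above 0.01 m).
It fails at once if the weight or the jar is tipped (angle between any of weight, jar's own z axis and vertical above 0.3 rad).
It also fails if it takes over 72 s, if anything falls off the work surface, if the arm or the gripper's body presses on something with over 40 N, if the wrist force passes 120 N, or if a joint passes its speed limit or range.

### The arm

A 6-joint arm with a two-finger parallel gripper is mounted at the origin on the work surface. World frame = base frame: x ahead of the robot, y to its left, z up, the work surface at z = 0. Lengths are in m, angles in rad, forces in N, time in s.
With the tool pointing down it reaches from about 0.425 to 0.925 m from the base axis. Payload 12.5 kg.
Tool frame: the origin (TCP) lies midway between the tips of the shut fingers; the grasp point (between the pads) lies 19 mm behind it; z points along the fingers, y is the line along which they close (so a half turn about z gives the same grasp; the last joint's range is limited). The gripper opens to 85 mm and grips with 20 to 120 N. Pads are 22 mm wide; open, the fingers measure 114 mm over their backs; the gripper's body (76 mm by 85 mm) begins 54 mm behind the grasp point. The pads swing forward as they close: fully open they stand 13 mm farther back than shut.
Start: joints at [-1.322, 0.491, 1.559, -0, 1.092, -0.106], TCP at [0.217, -0.586, 0.2] pointing down, gripper open.
Joint ranges: [-3.1, 3.1], [-0.84, 2.19], [0.05, 2.79], [-1.13, 4.28], [0.06, 2.93], [-2.69, 2.69]. Speed limits (rad/s): [2.22, 2.22, 2.79, 3.14, 3.14, 3.14].

### API

Orientations are given as a rotation vector (axis times angle).
In Python, from station import robot gives the robot as it stands. The module is installed in compiled form; this text tells all that it offers.
- The arm moves only by the shell command python3 -m creep 'ROWS'. ROWS is JSON, a list of rows, each a list of 3 entries, a list of its own where there are three numbers: the opening, from 0 (shut) to 1 (fully open), then the shift along the world's x, y, z each as a share of 120 mm, from -1 to 1, then the turn, a rotation vector about the world's x, y, z each as a share of pi rad, from -1 to 1. In form: [[jaw, [dx, dy, dz], [wx, wy, wz]], ...]. A call has 1 to 20 rows; each row is the pose to reach, as a shift and turn from the pose commanded when the call began, turning the shorter way round; what a row does not reach only later rows make up. A row lasts 1/10 s, in which the tool goes at most 50 mm and 8.59 degrees, less where a joint would pass 70% of its speed; a pose out of reach is approached as far as the arm can. A call with a number of a shift or a turn outside -1 to 1 is refused whole. A call with a gripper value outside its range is refused whole. The fingers move at their own pace and stop on an object; the grip force is fixed at half the most. Time passes only in rows, so rows that repeat a pose let the fingers close. It gives the time, the measured TCP pose, the force, the opening and the grip force at its end, in the units of the state.
- robot.observe(): the state, without advancing time (a new reading comes with each control period).
- robot.camera(name): name is "side" or "top" or "wrist"; returns the picture (384x512x3 uint8, red, green, blue); there is no depth.
- robot.camera_params(name): a dict with "vfov" (degrees; the focal length in pixels is half the picture's height over the tangent of half this angle, whatever the lens; pixels are square), "cx", "cy" (the principal point, pixels), "origin" and "orientation" of the camera in the world; the wrist camera has in their place "T_tool_cam" (4x4, takes a point from camera to tool coordinates, whose origin is the TCP and whose axes are the flange's). Camera axes: x right, y up, looking along -z (the intrinsics and any distortion apply to the point x, -y, -z); pixel columns grow to the right and rows downward; lengths in m; the calibration is good to about 2 mm. A picture is of the moment at which its call begins: read the wrist's pose just before it. camera_params takes no time and is no camera call.
- robot.sign_off(): hands the job in; it is judged then, once.
The state is a dict: "t": time; "q": joint angles; "dq": joint speeds; "joint_efforts": joint torques, N m; "position": TCP position; "tcp_rot": TCP orientation; "force": force on the tool from outside, world axes, zero at the start; "ft_torque": the same for the moment, N m; "grip_width": finger opening in m; "finger_force": force on a finger pad.
Only numpy, scipy, OpenCV 4.12 (cv2) and the standard library are available. Lean on these libraries where they do the work, as an engineer would, in place of code of your own. Each camera call takes 0.05 s, during which the arm holds its last target. There are 200 camera calls.

## Working session

There is one attempt and no reset: what is moved stays moved. The work goes in short steps, Python scripts to look and compute and a shell command to move; the robot and the scene stay as the last step left them, time stands still between calls to the robot, and variables do not carry over. Pictures are saved under pics/ and viewed, at most 10 in all, crops included, and the job is handed in when it is done.

```bash
mkdir -p pics; python3 - <<'E'
from station import robot
import cv2,numpy as np
s=robot.observe();print({k:np.round(s[k],3).tolist() for k in('t','position','tcp_rot','grip_width','q')})
for n in('top','side'):
    im=robot.camera(n);cv2.imwrite(f'pics/{n}0.png',im[:,:,::-1]);print(n,robot.camera_params(n))
E
```

```text
{'t': 0.0, 'position': [0.217, -0.586, 0.199], 'tcp_rot': [-3.091, -0.554, 0.0], 'grip_width': 0.085, 'q': [-1.322, 0.492, 1.559, -0.0, 1.092, -0.106]}
top {'vfov': 47.94571295988163, 'cx': 257.6090351968756, 'cy': 192.1079380483545, 'origin': array([ 0.41883123, -0.07572805,  1.00281093]), 'orientation': array([ 0.08977123, -0.03372656, -1.5757205 ])}
side {'vfov': 54.37001339584182, 'cx': 260.3094959469938, 'cy': 186.66687023577586, 'origin': array([0.18216876, 0.36757884, 0.55185143]), 'orientation': array([ 0.3345237 , -0.95601158, -2.29460397])}
```

View pics/top0.png

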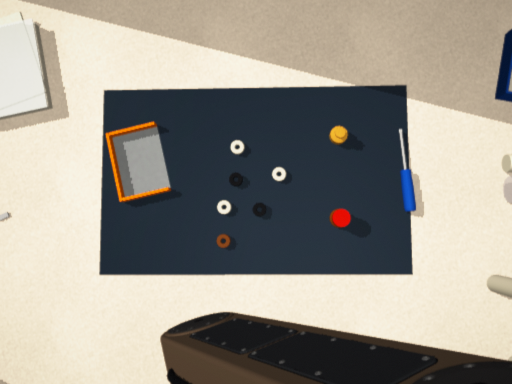

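View pics/side0.png

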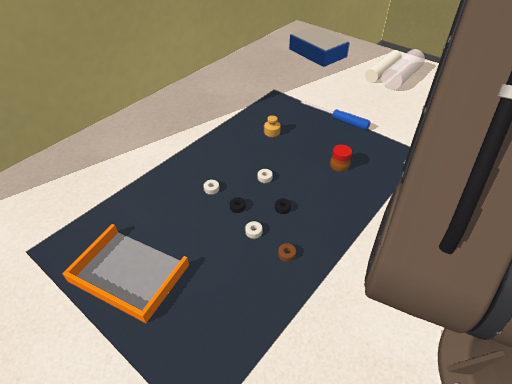

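```bash
cat > h.py <<'E'
from station import robot
import cv2,numpy as np
from scipy.spatial.transform import Rotation as R
P={n:robot.camera_params(n) for n in('top','side')}
def cast(n,uv,z):
    p=P[n];f=192/np.tan(np.radians(p['vfov']/2))
    d=R.from_rotvec(p['orientation']).apply([(uv[0]-p['cx'])/f,-(uv[1]-p['cy'])/f,-1])
    o=p['origin'];return (o+d*(z-o[2])/d[2])[:2]
def blobs(m,amin,amax):
    n,l,s,c=cv2.connectedComponentsWithStats(m.astype(np.uint8));return [(c[i],s[i,4]) for i in range(1,n) if amin<s[i,4]<amax]
def rings(n='top',im=None):
    im=robot.camera(n) if im is None else im
    hsv=cv2.cvtColor(im,cv2.COLOR_RGB2HSV)
    w=((hsv[...,2]>165)&(hsv[...,1]<60)).astype(np.uint8)
    cs,_=cv2.findContours(w,cv2.RETR_EXTERNAL,cv2.CHAIN_APPROX_NONE);out=[]
    for c in cs:
        (x,y),r=cv2.minEnclosingCircle(c)
        if 4<r<14 and cv2.contourArea(c)>40:
            p=cast(n,(x,y),.012)
            if 0.2<p[0]<.7 and -.35<p[1]<.35: out.append(p)
    return im,out
E
python3 - <<'E'
from h import *
from h import cast
for n in('top','side'):
    im=cv2.imread(f'pics/{n}0.png')[:,:,::-1].copy()
    print(n,'white',np.round(rings(n,im)[1],3).tolist())
    hsv=cv2.cvtColor(im,cv2.COLOR_RGB2HSV)
    o=(hsv[...,0]<16)&(hsv[...,0]>6)&(hsv[...,1]>200)&(hsv[...,2]>150)
    k,l,s,c=cv2.connectedComponentsWithStats(o.astype(np.uint8));i=1+s[1:,4].argmax()
    pts=np.argwhere(l==i)[:,::-1].astype(np.float32)
    w=np.array([cast(n,p,.024) for p in pts])
    r=cv2.minAreaRect((w*1000).astype(np.float32));print(r,np.round(cv2.boxPoints(r)).tolist())
for nm,uv,z in[('black1',(236,179),.014),('black2',(260,210),.014),('brown',(223,241),.014),('weight',(339,135),.035),('jar',(341,218),.045),('drvtip',(401,130),.01),('drvend',(409,210),.02)]: print(nm,np.round(cast('top',uv,z),3))
E
```

```text
top white []
((564.5315551757812, 291.62445068359375), (157.31883239746094, 30.889192581176758), 3.748825788497925) [[485.0, 302.0], [487.0, 271.0], [644.0, 281.0], [642.0, 312.0]]
side white [[0.463, 0.04], [0.602, 0.009], [0.538, -0.086]]
((531.02783203125, 274.012939453125), (196.71392822265625, 103.17772674560547), 48.49237060546875) [[427.0, 235.0], [504.0, 166.0], [635.0, 313.0], [558.0, 382.0]]
black1 [0.528 0.009]
black2 [ 0.456 -0.046]
brown [0.385 0.039]
weight [ 0.623 -0.226]
jar [ 0.436 -0.225]
drvtip [ 0.638 -0.372]
drvend [ 0.453 -0.381]
```

```bash
python3 - <<'E'
from h import *
im=cv2.imread('pics/top0.png')[:,:,::-1].copy();hsv=cv2.cvtColor(im,cv2.COLOR_RGB2HSV)
print(hsv[147,228:246].tolist());print(hsv[202:212,224].tolist())
o=((hsv[...,0]<20)&(hsv[...,1]>180)&(hsv[...,2]>120))
o[:,200:]=0;o[:110]=0
ys,xs=np.nonzero(o);print(len(xs),[np.median(hsv[o][:,i]) for i in range(3)])
w=np.array([cast('top',p,.024) for p in zip(xs,ys)])
r=cv2.minAreaRect((w*1000).astype(np.float32));print(r,np.round(cv2.boxPoints(r)).tolist())
for c in((237,147),(279,174),(224,207)):
    m=np.zeros(o.shape,np.uint8);a,b=c;m[b-12:b+13,a-12:a+13]=hsv[b-12:b+13,a-12:a+13,2]>130
    cs,_=cv2.findContours(m,0,1);k=max(cs,key=cv2.contourArea);q=cv2.minEnclosingCircle(k);print(q,cv2.contourArea(k),cast('top',q[0],.012))
E
```

```text
[[104, 101, 58], [103, 62, 66], [27, 20, 140], [24, 26, 238], [22, 20, 245], [23, 22, 242], [22, 40, 204], [25, 29, 97], [106, 58, 48], [105, 85, 42], [99, 34, 53], [24, 30, 127], [24, 27, 237], [23, 21, 244], [21, 22, 242], [21, 38, 219], [23, 29, 104], [105, 54, 47]]
[[23, 21, 244], [23, 27, 239], [20, 39, 196], [23, 13, 77], [106, 85, 45], [106, 87, 44], [90, 4, 67], [21, 37, 185], [23, 23, 242], [22, 20, 245]]
829 [np.float64(14.0), np.float64(255.0), np.float64(224.0)]
((569.8338012695312, 238.2452392578125), (167.016357421875, 119.57178497314453), 13.001086235046387) [[475.0, 278.0], [502.0, 161.0], [665.0, 199.0], [638.0, 315.0]]
((236.86363220214844, 146.5), 6.881927013397217) 134.0 [0.60376432 0.00725808]
((278.5, 173.59091186523438), 7.049217700958252) 138.0 [ 0.539463   -0.08897134]
((223.5, 206.59091186523438), 7.049221992492676) 138.0 [0.46408481 0.03822922]
```

```bash
sed -i 's/RETR_EXTERNAL/RETR_LIST/;s/>165/>130/' h.py; r='s'; 
python3 -m creep '[[0.21,[0.32,0.46,-0.08],[0,0,0.04]],[0.21,[0.643,0.927,-0.167],[0,0,0.078]],[0.21,[0.643,0.927,-0.167],[0,0,0.078]],[0.21,[0.643,0.927,-0.167],[0,0,0.078]]]' && python3 -m creep '[[0.21,[0.32,0.46,-0.08],[0,0,0.04]],[0.21,[0.643,0.927,-0.167],[0,0,0.078]],[0.21,[0.643,0.927,-0.167],[0,0,0.078]],[0.21,[0.643,0.927,-0.167],[0,0,0.078]]]' && python3 -m creep '[[0.21,[0.32,0.46,-0.08],[0,0,0.04]],[0.21,[0.643,0.927,-0.167],[0,0,0.078]],[0.21,[0.643,0.927,-0.167],[0,0,0.078]],[0.21,[0.643,0.927,-0.167],[0,0,0.078]]]' && python3 -m creep '[[0.21,[0.32,0.46,-0.08],[0,0,0.04]],[0.21,[0.643,0.927,-0.167],[0,0,0.078]],[0.21,[0.643,0.927,-0.167],[0,0,0.078]],[0.21,[0.643,0.927,-0.167],[0,0,0.078]]]' && python3 -m creep '[[0.21,[0.32,0.46,-0.08],[0,0,0.04]],[0.21,[0.643,0.927,-0.167],[0,0,0.078]],[0.21,[0.643,0.927,-0.167],[0,0,0.078]],[0.21,[0.643,0.927,-0.167],[0,0,0.078]],[0.21,[0.643,0.927,-0.167],[0,0,0.078]]]'
python3 - <<'E'
from h import *
s=robot.observe();print({k:np.round(s[k],3).tolist() for k in('t','position','tcp_rot','grip_width','force')})
print(R.from_rotvec(s['tcp_rot']).as_matrix().round(3).tolist())
im=robot.camera('wrist');cv2.imwrite('pics/w1.png',im[:,:,::-1])
E
```

```text
t: 0.5
position: [0.296, -0.4712, 0.1788]
tcp_rot: [-2.997, -0.932, -0.0]
force: [0.3, 0.3, -0.6]
grip_width: 0.0283
finger_force: 0.0
t: 0.9
position: [0.3728, -0.3608, 0.1589]
tcp_rot: [-2.862, -1.292, 0.0]
force: [0.2, -0.8, -0.4]
grip_width: 0.0178
finger_force: 0.0
t: 1.3
position: [0.45, -0.2503, 0.1388]
tcp_rot: [-2.683, -1.632, 0.0]
force: [-0.3, -0.4, -1.0]
grip_width: 0.0181
finger_force: 0.0
t: 1.7
position: [0.5274, -0.1396, 0.1187]
tcp_rot: [-2.465, -1.948, -0.0]
force: [-1.7, -0.9, 0.5]
grip_width: 0.0177
finger_force: 0.0
t: 2.2
position: [0.6029, -0.031, 0.0991]
tcp_rot: [-2.211, -2.231, 0.001]
force: [0.7, -1.1, -0.5]
grip_width: 0.0179
finger_force: 0.0
{'t': 2.2, 'position': [0.603, -0.031, 0.099], 'tcp_rot': [-2.211, -2.231, 0.001], 'grip_width': 0.018, 'force': [0.698, -1.067, -0.472]}
[[-0.009, 1.0, -0.001], [1.0, 0.009, -0.0], [-0.0, -0.001, -1.0]]
```

View pics/w1.png

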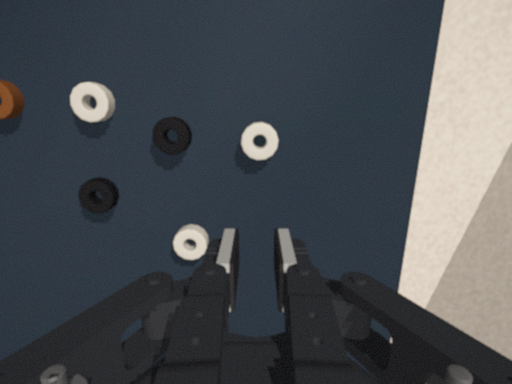

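Wrist view: spacer A at (260,141) is centred on the finger gap (about column 257); fingers are ready behind it.

```bash

python3 -m creep '[[0.21,[0,0,-0.3],[0,0,0]],[0.21,[0,0,-0.6],[0,0,0]],[0.21,[0,0,-0.75],[0,0,0]],[0.21,[0,0,-0.783],[0,0,0]],[0.21,[0,0,-0.783],[0,0,0]]]' && python3 -m creep '[[0.21,[0,0.05,0],[0,0,0]],[0.21,[0,0.1,0],[0,0,0]],[0.21,[0,0.15,0],[0,0,0]],[0.21,[0,0.2,0],[0,0,0]],[0.21,[0,0.25,0],[0,0,0]],[0.21,[0,0.3,0],[0,0,0]],[0.21,[0,0.35,0],[0,0,0]],[0.21,[0,0.4,0],[0,0,0]],[0.21,[0,0.45,0],[0,0,0]],[0.21,[0,0.5,0],[0,0,0]],[0.21,[0,0.55,0],[0,0,0]],[0.21,[0,0.6,0],[0,0,0]],[0.21,[0,0.65,0],[0,0,0]],[0.21,[0,0.7,0],[0,0,0]],[0.21,[0,0.75,0],[0,0,0]],[0.21,[0,0.8,0],[0,0,0]],[0.21,[0,0.85,0],[0,0,0]],[0.21,[0,0.9,0],[0,0,0]],[0.21,[0,0.95,0],[0,0,0]],[0.21,[0,1,0],[0,0,0]]]'
python3 - <<'E'
from h import *
im,r=rings();cv2.imwrite('pics/t2.png',im[:,:,::-1]);print(np.round(r,3).tolist())
im,r=rings('side');cv2.imwrite('pics/s2.png',im[:,:,::-1]);print(np.round(r,3).tolist())
im=robot.camera('wrist');cv2.imwrite('pics/w2.png',im[:,:,::-1])
E
```

```text
t: 2.75
position: [0.6027, -0.0313, 0.0056]
tcp_rot: [-2.213, -2.23, 0.0]
force: [-0.4, 0.0, -0.1]
grip_width: 0.0184
finger_force: 0.0
t: 4.75
position: [0.603, 0.0906, 0.0054]
tcp_rot: [2.211, 2.232, 0.0]
force: [-0.7, -0.7, 0.4]
grip_width: 0.0177
finger_force: 0.0
[[0.464, 0.038], [0.539, -0.089], [0.604, 0.007]]
[[0.463, 0.04], [0.603, 0.01]]
```

View pics/w2.png

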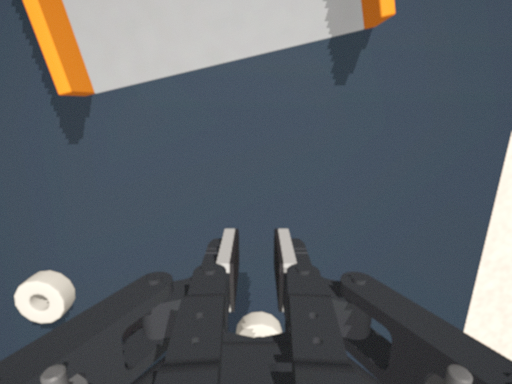

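Fingers passed over spacer A without moving it; it is still visible at (259,325). At this opening the tips must be higher than I assumed. Checking in the side view.

```bash
python3 - <<'E'
import cv2
im=cv2.imread('pics/s2.png')[120:300,60:300];cv2.imwrite('pics/s2c.png',cv2.resize(im,None,fx=3,fy=3,interpolation=2))
E
```

```text
(no output)
```

View pics/s2c.png

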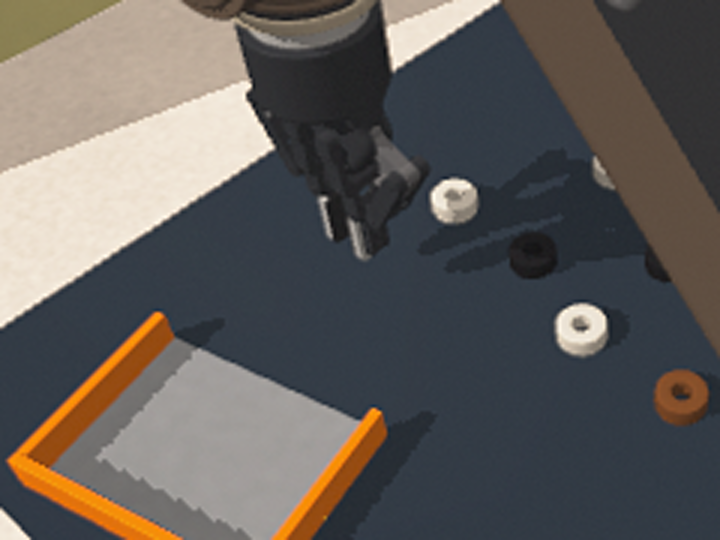

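```bash
python3 - <<'E'
from h import *
p=P['side'];f=192/np.tan(np.radians(p['vfov']/2))
for y in(.080,.1015):
  for z in(0,.01,.02,.03):
    c=R.from_rotvec(p['orientation']).inv().apply(np.array([.592,y,z])-p['origin'])
    u=[p['cx']+f*c[0]/-c[2],p['cy']-f*c[1]/-c[2]];print(y,z,np.round([(u[0]-60)*3,(u[1]-120)*3]))
E
```

```text
0.08 0 [389. 277.]
0.08 0.01 [387. 267.]
0.08 0.02 [385. 257.]
0.08 0.03 [383. 246.]
0.1015 0 [364. 297.]
0.1015 0.01 [362. 287.]
0.1015 0.02 [360. 276.]
0.1015 0.03 [357. 266.]
```

```bash

python3 -m creep '[[0.21,[0,0,-0.03],[0,0,0]],[0.21,[0,0,-0.03],[0,0,0]]]' | egrep 'pos|force: \[' && python3 -m creep '[[0.21,[0,0,-0.02],[0,0,0]],[0.21,[0,0,-0.02],[0,0,0]]]'| egrep 'pos|force: \['
python3 - <<'E'
from h import *
im=robot.camera('side');cv2.imwrite('pics/s3.png',im[:,:,::-1])
im=cv2.resize(im[140:240,120:250],None,fx=5,fy=5,interpolation=2);cv2.imwrite('pics/s3c.png',im[:,:,::-1])
E
```

```text
position: [0.6027, 0.0899, 0.0013]
force: [0.2, -0.2, 0.0]
position: [0.6028, 0.0899, -0.001]
force: [-0.7, -0.6, 0.7]
```

View pics/s3c.png

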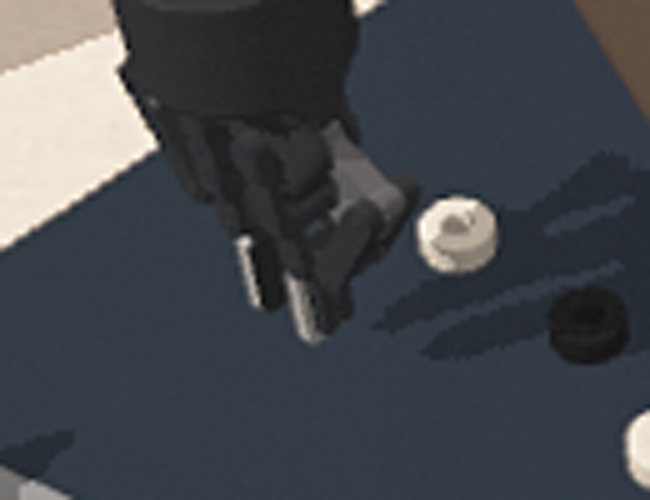

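```bash

python3 -m creep '[[0.21,[0,0,-0.025],[0,0,0]],[0.21,[0,0,-0.05],[0,0,0]],[0.21,[0,0,-0.05],[0,0,0]]]' | egrep 'pos|force: \['
for i in 1 ; do python3 -m creep '[[0.21,[0,0,-0.01],[0,0,0]],[0.21,[0,0,-0.02],[0,0,0]]]'| egrep 'pos|force: \['; done
python3 - <<'E'
from h import *
im=robot.camera('side')
im=cv2.resize(im[140:240,120:250],None,fx=5,fy=5,interpolation=2);cv2.imwrite('pics/s4c.png',im[:,:,::-1])
E
```

```text
position: [0.6027, 0.0901, -0.0071]
force: [0.1, -0.1, 0.5]
position: [0.603, 0.0901, -0.0091]
force: [0.0, 0.3, 1.6]
```

View pics/s4c.png

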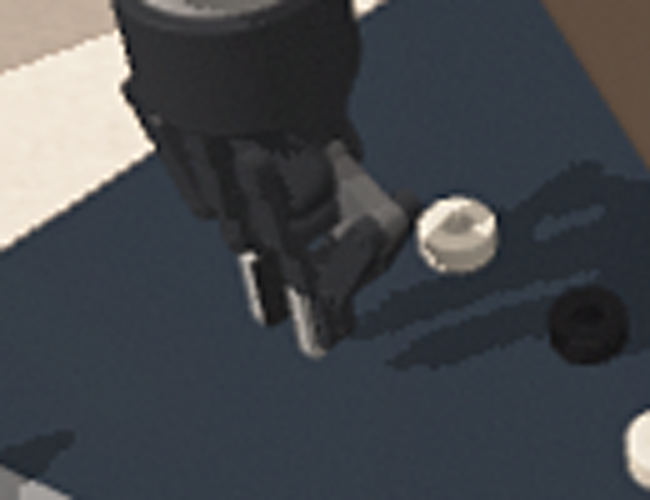

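Shadow gap shrank from about 105 px to 73 px for 8 mm, so tips are still several mm above the bench. I'll feel for it.

```bash

python3 -m creep '[[0.21,[0,0,-0.015],[0,0,0]],[0.21,[0,0,-0.03],[0,0,0]],[0.21,[0,0,-0.03],[0,0,0]]]' | egrep 'pos|force: \['
python3 -m creep '[[0.21,[0,0,-0.008],[0,0,0]],[0.21,[0,0,-0.008],[0,0,0]]]' | egrep 'pos|force: \['
python3 -m creep '[[0.21,[0,0,-0.008],[0,0,0]],[0.21,[0,0,-0.008],[0,0,0]]]' | egrep 'pos|force: \['
```

```text
position: [0.6028, 0.0901, -0.0129]
force: [-0.6, 0.3, -0.3]
position: [0.6029, 0.0901, -0.0137]
force: [0.7, 0.1, -0.1]
position: [0.6029, 0.0901, -0.0146]
force: [0.2, -0.1, -0.0]
```

```bash

for i in 1; do python3 -m creep '[[0.21,[0,0,-0.008],[0,0,0]],[0.21,[0,0,-0.008],[0,0,0]]]' | egrep 'pos|force: \['
python3 -m creep '[[0.21,[0,0,-0.008],[0,0,0]],[0.21,[0,0,-0.008],[0,0,0]]]' | egrep 'pos|force: \['
python3 -m creep '[[0.21,[0,0,-0.008],[0,0,0]],[0.21,[0,0,-0.008],[0,0,0]]]' | egrep 'pos|force: \['; done
```

```text
position: [0.6029, 0.0901, -0.0156]
force: [-1.0, -0.0, -0.1]
position: [0.6029, 0.0901, -0.0166]
force: [-1.4, -0.8, -1.0]
position: [0.6029, 0.0901, -0.0175]
force: [-0.3, 0.6, 0.4]
```

```bash

for i in 1; do python3 -m creep '[[0.21,[0,0,-0.008],[0,0,0]],[0.21,[0,0,-0.008],[0,0,0]]]' | egrep 'pos|force: \['
python3 -m creep '[[0.21,[0,0,-0.008],[0,0,0]],[0.21,[0,0,-0.008],[0,0,0]]]' | egrep 'pos|force: \['
python3 -m creep '[[0.21,[0,0,-0.008],[0,0,0]],[0.21,[0,0,-0.008],[0,0,0]]]' | egrep 'pos|force: \['; done
python3 - <<'E'
from h import *
im=robot.camera('side')
im=cv2.resize(im[140:240,120:250],None,fx=5,fy=5,interpolation=2);cv2.imwrite('pics/s5c.png',im[:,:,::-1])
E
```

```text
position: [0.6029, 0.0901, -0.0185]
force: [-0.3, -0.8, -0.6]
position: [0.6029, 0.0901, -0.0195]
force: [0.3, 0.1, 0.3]
position: [0.6029, 0.0901, -0.0204]
force: [-0.2, -0.0, -0.3]
```

View pics/s5c.png

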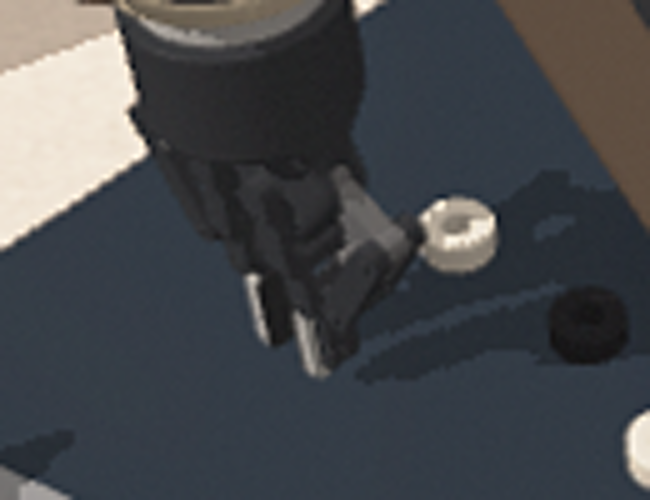

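Tips (318,375) nearly meet their shadow (358,375) now: about 3 mm above the bench at TCP z = -0.020. I'll use this height and go back behind spacer A.

```bash

python3 -m creep '[[0.21,[0,0,0.3],[0,0,0]],[0.21,[0,0,0.5],[0,0,0]],[0.21,[0,-0.35,0.5],[0,0,0]],[0.21,[0,-0.7,0.5],[0,0,0]],[0.21,[0,-1,0.5],[0,0,0]],[0.21,[0,-1,0.3],[0,0,0]],[0.21,[0,-1,0.1],[0,0,0]],[0.21,[0,-1,0.01],[0,0,0]],[0.21,[0,-1,0.01],[0,0,0]]]' && python3 -m creep '[[0.21,[0,0.05,0],[0,0,0]],[0.21,[0,0.1,0],[0,0,0]],[0.21,[0,0.15,0],[0,0,0]],[0.21,[0,0.2,0],[0,0,0]],[0.21,[0,0.25,0],[0,0,0]],[0.21,[0,0.3,0],[0,0,0]],[0.21,[0,0.35,0],[0,0,0]],[0.21,[0,0.4,0],[0,0,0]]]'
python3 - <<'E'
from h import *
print(np.round(robot.observe()['position'],4))
print(np.round(rings()[1],3).tolist(),np.round(rings('side')[1],3).tolist())
E
```

```text
t: 8.75
position: [0.6022, -0.0297, -0.0203]
tcp_rot: [-2.21, -2.23, 0.002]
force: [-0.6, -0.4, 0.4]
grip_width: 0.0181
finger_force: 0.0
t: 9.55
position: [0.6032, 0.0184, -0.0188]
tcp_rot: [2.211, 2.231, 0.001]
force: [0.7, -3.2, 5.5]
grip_width: 0.0174
finger_force: 2.6
[ 0.6032  0.0184 -0.0188]
[[0.539, -0.089]] [[0.463, 0.04], [0.606, 0.034], [0.538, -0.087]]
```

```bash
python3 - <<'E'
from h import *
a=robot.camera('wrist');b=robot.camera('side')
b=cv2.resize(b[140:240,150:270],(400,333),interpolation=2)
a=cv2.resize(a[100:384,100:420],(400,355))
c=np.zeros((360,800,3),np.uint8);c[:355,:400]=a;c[:333,400:]=b
cv2.imwrite('pics/c6.png',c[:,:,::-1])
E
```

```text
(no output)
```

View pics/c6.png

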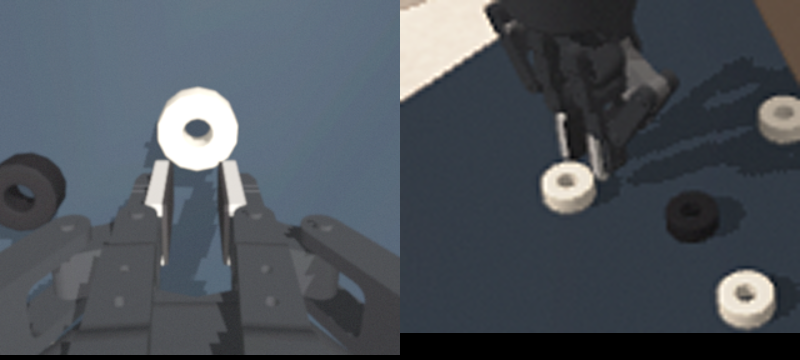

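The wrist half shows spacer A cradled against both fingertips; the side half shows it flat. I'll ease up 3 mm and carry on.

```bash

python3 -m creep '[[0.21,[0,0.02,0.012],[0,0,0]],[0.21,[0,0.07,0.025],[0,0,0]],[0.21,[0,0.14,0.025],[0,0,0]],[0.21,[0,0.21,0.025],[0,0,0]],[0.21,[0,0.28,0.025],[0,0,0]],[0.21,[0,0.35,0.025],[0,0,0]],[0.21,[0,0.42,0.025],[0,0,0]],[0.21,[0,0.49,0.025],[0,0,0]],[0.21,[0,0.56,0.025],[0,0,0]],[0.21,[0,0.63,0.025],[0,0,0]],[0.21,[0,0.7,0.025],[0,0,0]],[0.21,[0,0.77,0.025],[0,0,0]],[0.21,[0,0.84,0.025],[0,0,0]],[0.21,[0,0.9,0.025],[0,0,0]],[0.21,[0,0.95,0.025],[0,0,0]],[0.21,[0,0.95,0.025],[0,0,0]]]'
python3 - <<'E'
from h import *
print(np.round(rings()[1],3).tolist(),np.round(rings('side')[1],3).tolist())
E
```

```text
t: 11.35
position: [0.6029, 0.1329, -0.0161]
tcp_rot: [2.21, 2.232, 0.0]
force: [-0.7, -0.2, 0.2]
grip_width: 0.0179
finger_force: 0.0
[[0.464, 0.038], [0.54, -0.089], [0.602, 0.042]] [[0.463, 0.041], [0.6, 0.044]]
```

Spacer A stayed at y = 0.042: the 3 mm lift let the tips ride over it, so they're higher than the shadow suggested. I'll feel for the bench here in the open.

```bash

python3 -m creep '[[0.21,[0,0,-0.04],[0,0,0]],[0.21,[0,0,-0.07],[0,0,0]],[0.21,[0,0,-0.07],[0,0,0]]]' | egrep 'pos|force: \['
python3 -m creep '[[0.21,[0,0,-0.012],[0,0,0]],[0.21,[0,0,-0.012],[0,0,0]]]' | egrep 'pos|force: \['
python3 -m creep '[[0.21,[0,0,-0.012],[0,0,0]],[0.21,[0,0,-0.012],[0,0,0]]]' | egrep 'pos|force: \['
```

```text
position: [0.6026, 0.1318, -0.0253]
force: [-0.4, -1.2, 0.5]
position: [0.6029, 0.132, -0.0261]
force: [-0.1, -0.2, 0.3]
position: [0.6029, 0.1321, -0.0275]
force: [-0.7, 0.5, -0.6]
```

```bash

python3 -m creep '[[0.21,[0,0,0.3],[0,0,0]],[0.21,[0,0,0.55],[0,0,0]],[0.21,[0,-0.35,0.55],[0,0,0]],[0.21,[0,-0.7,0.55],[0,0,0]],[0.21,[0,-1,0.55],[0,0,0]]]' >/dev/null&& python3 -m creep '[[0.21,[0,-0.1,0],[0,0,0]],[0.21,[0,-0.1,-0.25],[0,0,0]],[0.21,[0,-0.1,-0.45],[0,0,0]],[0.21,[0,-0.1,-0.54],[0,0,0]],[0.21,[0,-0.1,-0.54],[0,0,0]]]' && python3 -m creep '[[0.21,[0,0.05,0],[0,0,0]],[0.21,[0,0.1,0],[0,0,0]],[0.21,[0,0.15,0],[0,0,0]],[0.21,[0,0.2,0],[0,0,0]],[0.21,[0,0.25,0],[0,0,0]],[0.21,[0,0.3,0],[0,0,0]],[0.21,[0,0.35,0],[0,0,0]],[0.21,[0,0.4,0],[0,0,0]],[0.21,[0,0.46,0],[0,0,0]],[0.21,[0,0.52,0],[0,0,0]],[0.21,[0,0.58,0],[0,0,0]],[0.21,[0,0.64,0],[0,0,0]],[0.21,[0,0.7,0],[0,0,0]],[0.21,[0,0.76,0],[0,0,0]],[0.21,[0,0.82,0],[0,0,0]],[0.21,[0,0.88,0],[0,0,0]]]'
python3 - <<'E'
from h import *
print(np.round(rings()[1],3).tolist(),np.round(rings('side')[1],3).tolist())
E
```

```text
t: 13.15
position: [0.6023, 0.0007, -0.0274]
tcp_rot: [-2.209, -2.231, 0.002]
force: [0.7, 0.3, -0.2]
grip_width: 0.0176
finger_force: 0.0
t: 14.75
position: [0.6029, 0.1063, -0.0262]
tcp_rot: [2.211, 2.232, 0.0]
force: [-0.6, 0.7, 0.4]
grip_width: 0.0179
finger_force: 0.1
[[0.464, 0.038], [0.54, -0.09]] [[0.463, 0.04]]
```

```bash
cat >> h.py <<'E'
def wr():
    s=robot.observe();im=robot.camera('wrist');p=robot.camera_params('wrist')
    f=192/np.tan(np.radians(p['vfov']/2));T=np.eye(4);T[:3,:3]=R.from_rotvec(s['tcp_rot']).as_matrix();T[:3,3]=s['position'];T=T@p['T_tool_cam']
    hsv=cv2.cvtColor(im,cv2.COLOR_RGB2HSV);w=((hsv[...,2]>130)&(hsv[...,1]<60)).astype(np.uint8);out=[]
    for c in cv2.findContours(w,cv2.RETR_LIST,cv2.CHAIN_APPROX_NONE)[0]:
        (x,y),r=cv2.minEnclosingCircle(c)
        if 14<r<60 and cv2.contourArea(c)>.6*3.14*r*r:
            d=T[:3,:3]@[(x-p['cx'])/f,-(y-p['cy'])/f,-1];o=T[:3,3];q=o+d*(.012-o[2])/d[2]
            out.append([round(x),round(y),round(r)]+np.round(q[:2],3).tolist())
    return im,out
E
python3 - <<'E'
from h import *
im,o=wr();print(o);cv2.imwrite('pics/w7.png',im[:,:,::-1])
im,r=rings('side');cv2.imwrite('pics/s7.png',im[:,:,::-1])
hsv=cv2.cvtColor(im,cv2.COLOR_RGB2HSV);w=((hsv[...,2]>130)&(hsv[...,1]<60)).astype(np.uint8)
for c in cv2.findContours(w,cv2.RETR_LIST,cv2.CHAIN_APPROX_NONE)[0]:
    (x,y),q=cv2.minEnclosingCircle(c)
    if q>3: print(round(x),round(y),round(q),cv2.contourArea(c),cast('side',(x,y),.012).round(3))
E
```

```text
[]
308 364 69 5873.5 [0.252 0.174]
136 266 44 2902.5 [0.565 0.227]
253 229 9 212.5 [0.463 0.04 ]
165 223 9 205.5 [0.6   0.133]
174 216 6 8.0 [0.6  0.11]
164 208 6 5.0 [0.63  0.108]
147 154 8 14.0 [0.786 0.026]
74 262 142 21783.5 [0.653 0.288]
185 131 16 324.5 [ 0.781 -0.085]
```

```bash

python3 -m creep '[[0.21,[0,0.04,0],[0,0,0]],[0.21,[0,0.09,0],[0,0,0]],[0.21,[0,0.15,0],[0,0,0]],[0.21,[0,0.21,0],[0,0,0]],[0.21,[0,0.28,0],[0,0,0]],[0.21,[0,0.35,0],[0,0,0]],[0.21,[0,0.42,0],[0,0,0]],[0.21,[0,0.49,0],[0,0,0]],[0.21,[0,0.56,0],[0,0,0]],[0.21,[0,0.63,0],[0,0,0]],[0.21,[0,0.7,0],[0,0,0]],[0.21,[0,0.77,0],[0,0,0]],[0.21,[0,0.84,0],[0,0,0]],[0.21,[0,0.9,0],[0,0,0]],[0.21,[0,0.96,0],[0,0,0]],[0.21,[0,1,0],[0,0,0]]]' && python3 -m creep '[[0.21,[0,0.04,0],[0,0,0]],[0.21,[0,0.08,0],[0,0,0]],[0.21,[0,0.12,0],[0,0,0]],[0.21,[0,0.15,0],[0,0,0]],[0.21,[0,0.15,0],[0,0,0]],[0.21,[0,-0.15,0],[0,0,0]],[0.21,[0,-0.2,0.1],[0,0,0]],[0.21,[0,-0.2,0.5],[0,0,0]],[0.21,[0,-0.5,0.7],[0,0,0]],[0.21,[0,-0.9,0.8],[0,0,0]],[0.21,[0,-0.9,0.8],[0,0,0]]]'
python3 - <<'E'
from h import *
im,r=rings();print(np.round(r,3).tolist());cv2.imwrite('pics/t8.png',im[:,:,::-1])
im,r=rings('side');print(np.round(r,3).tolist());cv2.imwrite('pics/s8.png',im[:,:,::-1])
im,r=wr();print(r);cv2.imwrite('pics/w8.png',im[:,:,::-1])
E
```

```text
t: 16.55
position: [0.6029, 0.2264, -0.0262]
tcp_rot: [2.211, 2.232, 0.0]
force: [-0.8, 0.1, -1.0]
grip_width: 0.0178
finger_force: 0.1
t: 17.65
position: [0.604, 0.1136, 0.0724]
tcp_rot: [2.214, 2.225, 0.004]
force: [0.6, 0.4, 0.1]
grip_width: 0.0181
finger_force: 0.0
[[0.464, 0.038], [0.54, -0.09]]
[[0.463, 0.04], [0.539, -0.087]]
[[98, 276, 21, 0.469, 0.042]]
```

```bash
sed -i 's/def rings(n=.top.,im=None):/def rings(n="top",im=None,v=130):/;s/w=((hsv\[...,2\]>130)&(hsv\[...,1\]<60)).astype(np.uint8)$/w=((hsv[...,2]>v)\&(hsv[...,1]<60)).astype(np.uint8)/' h.py; cat >> h.py <<'E'
def pen(p): d=np.array(p)*1000-[570,236];c,s=np.cos(.227),np.sin(.227);return np.round([d[0]*c+d[1]*s,-d[0]*s+d[1]*c])
E
python3 - <<'E'
from h import *
for n in('top','side'):
    im=cv2.imread(f'pics/{n[0]}8.png')[:,:,::-1].copy()
    for v in(170,190,205): print(n,v,[(np.round(r,3).tolist(),pen(r).tolist()) for r in rings(n,im,v)[1]])
E
```

```text
top 170 [([0.464, 0.039], [-148.0, -169.0]), ([0.541, -0.09], [-102.0, -311.0])]
top 190 [([0.464, 0.038], [-148.0, -169.0]), ([0.539, -0.089], [-104.0, -310.0]), ([0.54, -0.089], [-103.0, -310.0])]
top 205 [([0.464, 0.038], [-148.0, -169.0])]
side 170 [([0.605, 0.268], [41.0, 23.0]), ([0.463, 0.04], [-148.0, -167.0]), ([0.541, -0.089], [-102.0, -310.0])]
side 190 [([0.603, 0.268], [40.0, 24.0]), ([0.603, 0.268], [40.0, 24.0]), ([0.463, 0.04], [-149.0, -167.0])]
side 205 [([0.604, 0.268], [40.0, 24.0]), ([0.603, 0.268], [40.0, 24.0]), ([0.463, 0.039], [-148.0, -168.0])]
```

Spacer A is in the pen at (40, 24) mm. Next, C.

```bash

python3 -m creep '[[0.21,[-0.35,-0.2,0],[0,0,-0.047]],[0.21,[-0.708,-0.41,0],[0,0,-0.094]],[0.21,[-0.708,-0.41,0],[0,0,-0.142]],[0.21,[-0.708,-0.41,0],[0,0,-0.142]],[0.21,[-0.708,-0.41,0],[0,0,-0.142]]]' >/dev/null && python3 -m creep '[[0.21,[-0.35,-0.2,0],[0,0,-0.047]],[0.21,[-0.708,-0.41,0],[0,0,-0.094]],[0.21,[-0.708,-0.41,0],[0,0,-0.141]],[0.21,[-0.708,-0.41,0],[0,0,-0.141]],[0.21,[-0.708,-0.41,0],[0,0,-0.141]]]' 
python3 - <<'E'
from h import *
im,r=wr();print(r);s=robot.observe();print(R.from_rotvec(s['tcp_rot']).as_matrix().round(3).tolist(),s['q'].round(2),s['position'].round(4))
E
```

```text
t: 18.8
position: [0.4344, 0.0197, 0.0698]
tcp_rot: [2.952, 1.074, 0.002]
force: [0.0, 0.3, 0.3]
grip_width: 0.0182
finger_force: 0.0
[[448, 176, 23, 0.542, -0.085], [263, 149, 22, 0.466, 0.039]]
[[0.766, 0.642, 0.001], [0.642, -0.766, -0.0], [0.001, 0.001, -1.0]] [-0.11  0.44  2.15 -0.    0.56  0.77] [0.4343 0.0198 0.0697]
```

```bash

python3 -m creep '[[0.21,[0,-0.02,-0.3],[0,0,0]],[0.21,[0,-0.02,-0.6],[0,0,0]],[0.21,[0,-0.02,-0.75],[0,0,0]],[0.21,[0,-0.02,-0.81],[0,0,0]],[0.21,[0,-0.02,-0.81],[0,0,0]]]' && python3 -m creep '[[0.21,[0.04,0.032,0],[0,0,0]],[0.21,[0.09,0.071,0],[0,0,0]],[0.21,[0.14,0.111,0],[0,0,0]],[0.21,[0.19,0.151,0],[0,0,0]],[0.21,[0.24,0.191,0],[0,0,0]],[0.21,[0.29,0.231,0],[0,0,0]],[0.21,[0.34,0.27,0],[0,0,0]],[0.21,[0.39,0.31,0],[0,0,0]],[0.21,[0.44,0.35,0],[0,0,0]],[0.21,[0.49,0.39,0],[0,0,0]],[0.21,[0.54,0.43,0],[0,0,0]],[0.21,[0.59,0.47,0],[0,0,0]],[0.21,[0.64,0.51,0],[0,0,0]],[0.21,[0.69,0.55,0],[0,0,0]],[0.21,[0.74,0.59,0],[0,0,0]],[0.21,[0.79,0.63,0],[0,0,0]],[0.21,[0.84,0.67,0],[0,0,0]],[0.21,[0.89,0.71,0],[0,0,0]],[0.21,[0.933,0.742,0],[0,0,0]],[0.21,[0.933,0.742,0],[0,0,0]]]' && python3 -m creep '[[0.21,[-0.16,-0.13,0],[0,0,0]],[0.21,[-0.2,-0.16,0.1],[0,0,0]],[0.21,[-0.2,-0.16,0.5],[0,0,0]],[0.21,[-0.2,-0.16,0.8],[0,0,0]],[0.21,[-0.2,-0.16,0.8],[0,0,0]]]'
python3 - <<'E'
from h import *
for n in('top','side'): print(n,[(np.round(r,3).tolist(),pen(r).tolist()) for r in rings(n,None,170)[1]])
print(wr()[1])
E
```

```text
t: 19.35
position: [0.4332, 0.0173, -0.0281]
tcp_rot: [-2.954, -1.068, 0.002]
force: [-0.2, -0.3, 0.3]
grip_width: 0.0179
finger_force: 0.0
t: 21.35
position: [0.5457, 0.1064, -0.0274]
tcp_rot: [2.955, 1.064, 0.001]
force: [0.5, -0.2, 0.4]
grip_width: 0.0179
finger_force: 0.0
t: 21.85
position: [0.5233, 0.0868, 0.0736]
tcp_rot: [2.954, 1.063, 0.012]
force: [0.7, 0.4, -0.3]
grip_width: 0.0179
finger_force: 0.0
top [([0.54, -0.089], [-103.0, -310.0])]
side [([0.605, 0.268], [41.0, 23.0]), ([0.561, 0.124], [-34.0, -107.0]), ([0.538, -0.086], [-104.0, -307.0])]
[[421, 296, 22, 0.543, -0.084], [255, 122, 23, 0.565, 0.123]]
```

```bash

python3 -m creep '[[0.21,[0.1,0,0],[0,0,0.047]],[0.21,[0.2,0,0],[0,0,0.094]],[0.21,[0.3,0,0],[0,0,0.141]],[0.21,[0.42,0,0],[0,0,0.188]],[0.21,[0.42,0,0],[0,0,0.235]],[0.21,[0.42,0,0],[0,0,0.282]],[0.21,[0.42,0,0],[0,0,0.329]],[0.21,[0.42,0,0],[0,0,0.366]],[0.21,[0.42,0,0],[0,0,0.366]]]' 
python3 - <<'E'
from h import *
im,r=wr();print(r);s=robot.observe();print(R.from_rotvec(s['tcp_rot']).as_matrix()[:,0].round(3).tolist(),s['position'].round(4))
E
```

```text
t: 22.9
position: [0.5708, 0.0867, 0.0673]
tcp_rot: [-1.899, -2.5, 0.002]
force: [0.6, 0.1, 0.1]
grip_width: 0.0179
finger_force: 0.0
[[261, 148, 22, 0.565, 0.124]]
[-0.264, 0.964, 0.0] [0.5709 0.0868 0.0675]
```

```bash

python3 -m creep '[[0.21,[0.02,0,-0.3],[0,0,0]],[0.21,[0.02,0,-0.6],[0,0,0]],[0.21,[0.02,0,-0.74],[0,0,0]],[0.21,[0.02,0,-0.79],[0,0,0]],[0.21,[0.02,0,-0.79],[0,0,0]]]' && python3 -m creep '[[0.21,[-0.014,0.05,0],[0,0,0]],[0.21,[-0.028,0.1,0],[0,0,0]],[0.21,[-0.042,0.15,0],[0,0,0]],[0.21,[-0.056,0.2,0],[0,0,0]],[0.21,[-0.07,0.25,0],[0,0,0]],[0.21,[-0.084,0.3,0],[0,0,0]],[0.21,[-0.1,0.36,0],[0,0,0]],[0.21,[-0.117,0.42,0],[0,0,0]],[0.21,[-0.134,0.48,0],[0,0,0]],[0.21,[-0.15,0.54,0],[0,0,0]],[0.21,[-0.167,0.6,0],[0,0,0]],[0.21,[-0.184,0.66,0],[0,0,0]],[0.21,[-0.2,0.72,0],[0,0,0]],[0.21,[-0.217,0.78,0],[0,0,0]],[0.21,[-0.234,0.84,0],[0,0,0]],[0.21,[-0.25,0.9,0],[0,0,0]],[0.21,[-0.25,0.9,0],[0,0,0]]]' && python3 -m creep '[[0.21,[-0.014,0.05,0],[0,0,0]],[0.21,[-0.028,0.1,0],[0,0,0]],[0.21,[-0.042,0.15,0],[0,0,0]],[0.21,[-0.056,0.2,0],[0,0,0]],[0.21,[-0.07,0.25,0],[0,0,0]],[0.21,[-0.07,0.25,0],[0,0,0]],[0.21,[0,0,0],[0,0,0]],[0.21,[0,0,0.2],[0,0,0]],[0.21,[0,0,0.6],[0,0,0]],[0.21,[0.1,-0.4,0.8],[0,0,0]],[0.21,[0.2,-0.8,0.8],[0,0,0]],[0.21,[0.2,-0.8,0.8],[0,0,0]]]'
python3 - <<'E'
from h import *
for v in(170,200): print([(np.round(r,3).tolist(),pen(r).tolist()) for r in rings('side',None,v)[1]])
print(wr()[1])
E
```

```text
t: 23.45
position: [0.5734, 0.0868, -0.027]
tcp_rot: [-1.904, -2.497, 0.002]
force: [-0.9, -0.2, 1.2]
grip_width: 0.0182
finger_force: 0.0
t: 25.15
position: [0.5435, 0.1956, -0.0262]
tcp_rot: [-1.901, -2.501, -0.0]
force: [-0.5, 0.7, 0.4]
grip_width: 0.0179
finger_force: 0.0
t: 26.35
position: [0.5694, 0.0946, 0.071]
tcp_rot: [1.905, 2.495, 0.002]
force: [0.0, 0.2, -0.6]
grip_width: 0.018
finger_force: 0.0
[([0.528, 0.249], [-38.0, 22.0]), ([0.529, 0.249], [-37.0, 22.0]), ([0.605, 0.268], [41.0, 23.0]), ([0.538, -0.086], [-104.0, -307.0])]
[([0.529, 0.249], [-37.0, 22.0]), ([0.527, 0.249], [-39.0, 22.0]), ([0.604, 0.268], [40.0, 24.0]), ([0.603, 0.268], [40.0, 24.0]), ([0.54, -0.088], [-102.0, -309.0])]
[]
```

```bash

python3 -m creep '[[0.21,[-0.07,-0.3,0],[0,0,-0.047]],[0.21,[-0.15,-0.65,0],[0,0,-0.094]],[0.21,[-0.21,-0.89,0],[0,0,-0.131]],[0.21,[-0.21,-0.89,0],[0,0,-0.131]],[0.21,[-0.21,-0.89,0],[0,0,-0.131]]]' >/dev/null && python3 -m creep '[[0.21,[-0.07,-0.3,0],[0,0,-0.047]],[0.21,[-0.15,-0.65,0],[0,0,-0.094]],[0.21,[-0.21,-0.89,0],[0,0,-0.13]],[0.21,[-0.21,-0.89,0],[0,0,-0.13]],[0.21,[-0.21,-0.89,0],[0,0,-0.13]]]' 
python3 - <<'E'
from h import *
im,r=wr();print(r);s=robot.observe();print(R.from_rotvec(s['tcp_rot']).as_matrix()[:,0].round(3).tolist(),s['position'].round(4))
E
```

```text
t: 27.5
position: [0.5177, -0.1138, 0.0696]
tcp_rot: [-2.739, -1.538, 0.0]
force: [1.0, -0.0, 1.0]
grip_width: 0.018
finger_force: 0.0
[[266, 151, 22, 0.542, -0.088]]
[0.52, 0.854, 0.0] [ 0.5177 -0.1134  0.0697]
```

```bash

python3 -m creep '[[0.21,[0.03,-0.03,-0.3],[0,0,0]],[0.21,[0.03,-0.03,-0.6],[0,0,0]],[0.21,[0.03,-0.03,-0.75],[0,0,0]],[0.21,[0.03,-0.03,-0.81],[0,0,0]],[0.21,[0.03,-0.03,-0.81],[0,0,0]]]' && python3 -m creep '[[0.21,[0.03,0.05,0],[0,0,0]],[0.21,[0.06,0.1,0],[0,0,0]],[0.21,[0.091,0.15,0],[0,0,0]],[0.21,[0.122,0.2,0],[0,0,0]],[0.21,[0.152,0.25,0],[0,0,0]],[0.21,[0.182,0.3,0],[0,0,0]],[0.21,[0.213,0.35,0],[0,0,0]],[0.21,[0.243,0.4,0],[0,0,0]],[0.21,[0.28,0.46,0],[0,0,0]],[0.21,[0.316,0.52,0],[0,0,0]],[0.21,[0.353,0.58,0],[0,0,0]],[0.21,[0.389,0.64,0],[0,0,0]],[0.21,[0.426,0.7,0],[0,0,0]],[0.21,[0.456,0.75,0],[0,0,0]],[0.21,[0.486,0.8,0],[0,0,0]],[0.21,[0.517,0.85,0],[0,0,0]],[0.21,[0.547,0.9,0],[0,0,0]]]' && python3 -m creep '[[0.21,[0.034,0.056,0],[0,0,0]],[0.21,[0.068,0.112,0],[0,0,0]],[0.21,[0.102,0.168,0],[0,0,0]],[0.21,[0.136,0.224,0],[0,0,0]],[0.21,[0.136,0.224,0],[0,0,0]],[0.21,[0.05,0.08,0],[0,0,0]],[0.21,[0,0,0.1],[0,0,0]],[0.21,[0,0,0.5],[0,0,0]],[0.21,[0,0,0.8],[0,0,0]],[0.21,[0,0,0.8],[0,0,0]]]'
python3 - <<'E'
from h import *
for n in('top','side'): print(n,[(np.round(r,3).tolist(),pen(r).tolist()) for r in rings(n,None,190)[1]])
print(wr()[1])
E
```

```text
t: 28.05
position: [0.521, -0.1172, -0.028]
tcp_rot: [-2.738, -1.538, 0.001]
force: [1.0, -0.4, -0.3]
grip_width: 0.0178
finger_force: 0.0
t: 29.75
position: [0.5869, -0.01, -0.0274]
tcp_rot: [2.741, 1.535, 0.0]
force: [-0.6, 0.3, 1.3]
grip_width: 0.0177
finger_force: 0.3
t: 30.75
position: [0.5887, -0.0111, 0.074]
tcp_rot: [2.738, 1.531, 0.01]
force: [0.5, 0.5, 0.1]
grip_width: 0.0181
finger_force: 0.0
top [([0.527, 0.25], [-38.0, 23.0]), ([0.602, 0.269], [39.0, 25.0])]
side [([0.529, 0.249], [-37.0, 22.0]), ([0.528, 0.249], [-38.0, 22.0]), ([0.603, 0.268], [40.0, 24.0]), ([0.603, 0.268], [40.0, 24.0]), ([0.613, 0.04], [-2.0, -201.0])]
[[254, 120, 22, 0.617, 0.039]]
```

```bash

python3 -m creep '[[0.21,[0.1,0,0],[0,0,0.047]],[0.21,[0.2,0.05,0],[0,0,0.094]],[0.21,[0.3,0.1,0],[0,0,0.141]],[0.21,[0.3,0.1,0],[0,0,0.188]],[0.21,[0.3,0.1,0],[0,0,0.235]],[0.21,[0.3,0.1,0],[0,0,0.247]],[0.21,[0.3,0.1,0],[0,0,0.247]]]' 
python3 - <<'E'
from h import *
im,r=wr();print(r);s=robot.observe();print(R.from_rotvec(s['tcp_rot']).as_matrix()[:,0].round(3).tolist(),s['position'].round(4))
E
```

```text
t: 31.6
position: [0.6219, 0.0015, 0.0672]
tcp_rot: [-1.955, -2.456, 0.002]
force: [-0.3, 0.6, -0.5]
grip_width: 0.0179
finger_force: 0.0
[[260, 147, 22, 0.617, 0.039]]
[-0.223, 0.975, 0.001] [0.622  0.0015 0.0674]
```

```bash

python3 -m creep '[[0.21,[0.015,0,-0.3],[0,0,0]],[0.21,[0.015,0,-0.6],[0,0,0]],[0.21,[0.015,0,-0.74],[0,0,0]],[0.21,[0.015,0,-0.79],[0,0,0]],[0.21,[0.015,0,-0.79],[0,0,0]]]' && python3 -m creep '[[0.21,[-0.011,0.05,0],[0,0,0]],[0.21,[-0.023,0.1,0],[0,0,0]],[0.21,[-0.034,0.15,0],[0,0,0]],[0.21,[-0.045,0.2,0],[0,0,0]],[0.21,[-0.057,0.25,0],[0,0,0]],[0.21,[-0.068,0.3,0],[0,0,0]],[0.21,[-0.082,0.36,0],[0,0,0]],[0.21,[-0.096,0.42,0],[0,0,0]],[0.21,[-0.109,0.48,0],[0,0,0]],[0.21,[-0.123,0.54,0],[0,0,0]],[0.21,[-0.137,0.6,0],[0,0,0]],[0.21,[-0.15,0.66,0],[0,0,0]],[0.21,[-0.164,0.72,0],[0,0,0]],[0.21,[-0.178,0.78,0],[0,0,0]],[0.21,[-0.19,0.835,0],[0,0,0]]]' && python3 -m creep '[[0.21,[-0.011,0.05,0],[0,0,0]],[0.21,[-0.023,0.1,0],[0,0,0]],[0.21,[-0.036,0.16,0],[0,0,0]],[0.21,[-0.05,0.22,0],[0,0,0]],[0.21,[-0.064,0.28,0],[0,0,0]],[0.21,[-0.077,0.34,0],[0,0,0]],[0.21,[-0.091,0.4,0],[0,0,0]],[0.21,[-0.105,0.46,0],[0,0,0]],[0.21,[-0.118,0.52,0],[0,0,0]],[0.21,[-0.132,0.58,0],[0,0,0]],[0.21,[-0.146,0.64,0],[0,0,0]],[0.21,[-0.157,0.69,0],[0,0,0]],[0.21,[-0.168,0.74,0],[0,0,0]],[0.21,[-0.18,0.79,0],[0,0,0]],[0.21,[-0.19,0.835,0],[0,0,0]],[0.21,[-0.19,0.835,0],[0,0,0]],[0.21,[-0.14,0.6,0],[0,0,0]],[0.21,[-0.12,0.5,0.2],[0,0,0]],[0.21,[-0.12,0.5,0.6],[0,0,0]],[0.21,[-0.12,0.5,1],[0,0,0]]]' && python3 -m creep '[[0.21,[0,-0.4,0.3],[0,0,0]],[0.21,[0,-0.8,0.6],[0,0,0]],[0.21,[0,-1,0.8],[0,0,0]],[0.21,[0,-1,0.8],[0,0,0]],[0.21,[0,-1,0.8],[0,0,0]]]'
python3 - <<'E'
from h import *
out=[]
for n in('top','side'):
    im,_=rings(n);out.append(im[:,:400])
    for v in(180,200): print(n,[(np.round(r,3).tolist(),pen(r).tolist()) for r in rings(n,im,v)[1]])
cv2.imwrite('pics/f.png',np.hstack(out)[:,:,::-1])
E
```

```text
t: 32.15
position: [0.624, 0.0016, -0.027]
tcp_rot: [-1.957, -2.456, 0.001]
force: [-0.1, 0.4, -0.2]
grip_width: 0.018
finger_force: 0.0
t: 33.65
position: [0.6015, 0.1024, -0.0262]
tcp_rot: [1.957, 2.458, 0.0]
force: [0.6, -1.0, 0.9]
grip_width: 0.0179
finger_force: 0.3
t: 35.65
position: [0.5868, 0.1609, 0.0946]
tcp_rot: [-1.957, -2.456, 0.002]
force: [1.5, 0.6, 0.1]
grip_width: 0.0182
finger_force: 0.0
t: 36.15
position: [0.5873, 0.0409, 0.1905]
tcp_rot: [1.959, 2.455, 0.002]
force: [-0.8, 0.3, -0.0]
grip_width: 0.0184
finger_force: 0.0
top []
top []
side [([0.528, 0.249], [-38.0, 22.0]), ([0.528, 0.249], [-38.0, 22.0]), ([0.603, 0.269], [39.0, 24.0]), ([0.605, 0.268], [41.0, 23.0]), ([0.57, 0.227], [-2.0, -9.0])]
side [([0.529, 0.249], [-37.0, 22.0]), ([0.527, 0.249], [-39.0, 22.0]), ([0.604, 0.268], [40.0, 24.0]), ([0.603, 0.268], [40.0, 24.0]), ([0.572, 0.226], [-0.0, -10.0]), ([0.573, 0.226], [0.0, -10.0])]
```

View pics/f.png

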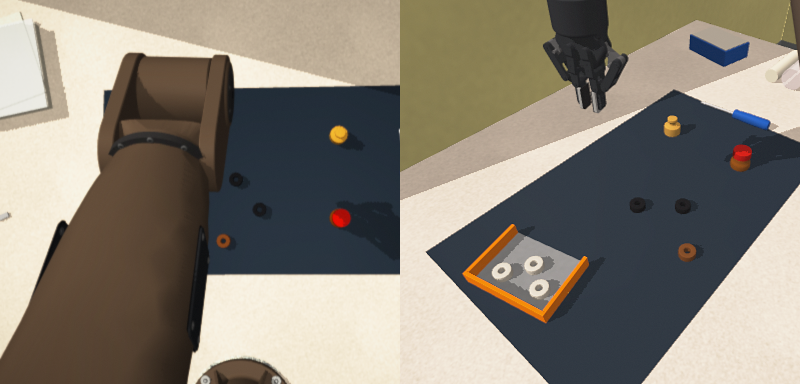

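All three spacers lie flat inside the pen, at about (501,270), (534,264) and (539,288). The weight, jar and screwdriver look undisturbed and the hand is clear, so I'm handing in.

```bash
python3 -c "
from station import robot
print(robot.sign_off())"
```

```text
the job is handed in; nothing more can be done
None
```

I handed the job in at about 36 s: the last camera check showed all three spacers flat and wholly inside the pen, the hand clear, and the weight, jar and screwdriver apparently where they were; the sign-off returned no verdict, and on the first two tries at one spacer the fingertips slid over it (wrist force up to about 6 N).

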